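# Screw down the short foot of a rocking pastry stand

## Robot

A 7-joint arm with a two-finger parallel gripper is mounted at the origin on the work surface; the furniture and walls round the work are solid. World frame = base frame: x ahead of the robot, y to its left, z up, the work surface at z = 0. Lengths are in m, angles in rad, forces in N, time in s.
With the tool pointing down it reaches from about 0.4 to 0.9 m from the base axis. Payload 5.5 kg.
Tool frame: the origin (TCP) lies midway between the tips of the shut fingers; the grasp point (between the pads) lies 19 mm behind it; z points along the fingers, y is the direction in which the jaws open and shut (so a half turn about z gives the same grasp; the last joint's range is limited). The gripper opens to 85 mm and grips with 20 to 120 N. Pads are 22 mm wide; open, the fingers measure 114 mm over their backs; the gripper's body (76 mm by 85 mm) begins 54 mm behind the grasp point. The pads swing forward as they close: fully open they stand 13 mm farther back than shut.
Start: joints at [1.519, 0.501, -0.427, 1.55, 0.221, 1.138, -0.21], TCP at [0.201, -0.618, 0.231] pointing down, gripper open.
Joint ranges: [-2.88, 2.88], [-0.31, 2.03], [-1.54, 1.56], [0.2, 2.42], [-1.41, 4.55], [0.19, 2.02], [-2.57, 2.57]. Speed limits (rad/s): [2.57, 2.57, 3.14, 3.14, 3.14, 3.14, 3.14].

## Interface

Orientations are given as a 3x3 rotation matrix whose columns are the frame's x, y, z axes.
In Python, from station import r, vision, workorder gives the robot as it stands.
- The arm moves only by the tool apply_moves, never from a script. Its argument "rows" is a list of rows, each a list of 2 entries, a list of its own where there are three numbers: the shift along the tool's x, y, z normalised to -1 to 1, where 1 is 150 mm, then the turn, a rotation vector about the tool's x, y, z normalised to -1 to 1, where 1 is pi rad. In form: [[[tx, ty, tz], [ax, ay, az]], ...]. A call has exactly 10 rows; each row is the pose to reach, as a shift and turn from the pose commanded when the call began, along the tool's axes at that moment, turning the shorter way round; what a row does not reach only later rows make up. A row lasts 1/12 s, in which the tool goes at most 41.7 mm and 7.16 degrees, less where a joint would pass 70% of its speed; a pose out of reach is approached as far as the arm can. A call with a number of a shift or a turn outside -1 to 1 is refused whole. A call with a gripper value outside its range is refused whole. "gripper" is the closure, from 0 (fully open) to 1 (shut), set as the call begins (left out, the last holds). The fingers move at their own pace and stop on an object; "newtons" is the grip in N (left out, the last holds). Time passes only in rows, so rows that repeat a pose let the fingers close, or fill a call up. It gives the time, the measured TCP pose, the force and the opening at its end, in the units of the state.
- r.observe(): the state, without advancing time (a new reading comes with each control period).
- vision.read_camera(name): name is "scene" or "top"; returns the picture (384x512x3 uint8, red, green, blue); there is no depth.
- vision.camera_model(name): a dict with "mtx" (3x3 intrinsics, pixels), "k1" (the pictures are not rectified: a ray, as slopes to the right and down, at radius r is drawn at 1 + k1 r^2 times it, then the intrinsics apply), "extrinsics" (4x4, takes a point from world to camera coordinates). Camera axes: x right, y down, z forward; pixel columns grow to the right and rows downward; lengths in m; the calibration is good to about 2 mm. A picture is of the moment at which its call begins. camera_model takes no time and is no camera call.
- workorder.job_done(): hands the job in, once; it reports no verdict.
The state is a dict: "t": time; "q": joint angles; "joint_vel": joint speeds; "effort": joint torques, N m; "tool_pos": TCP position; "tool_rot": TCP orientation; "wrist_force": force on the tool from outside, world axes, zero at the start; "wrist_torque": the same for the moment, N m; "width": opening from 0.0 (shut) to 1.0 (fully open).
Only numpy, scipy, OpenCV 4.12 (cv2) and the standard library are available. Lean on these libraries where they do the work, as an engineer would, in place of code of your own. Each camera call takes 0.05 s, during which the arm holds its last target. There are 200 camera calls.

## Task

The small marble pastry stand rocks and leans because one of its two screw feet is wound up too far: the one whose white pointer is off its red mark. Turn that foot's knob clockwise (seen from above) until its pointer is back at the red mark and the stand is level and firm on all four feet, then let go. Leave the other knob alone and do not shove the stand away.

Things in the scene. Friction and masses are not known exactly. Their poses are not given: they have to be found in the camera images.
- pastry_stand: loose stand, 2.7 kg: steel plate 172x172x12 mm, plate top 34 mm up, with a round marble disc (126 mm wide, top 46 mm up). Origin under its middle at sole level, z up. Feet at (+-65, +-65) mm: plain rubber feet at y=-65, screw feet with black knobs at y=+65. The short foot is at (-65, +65); the stand leans down that way 2 to 5 degrees at the start. Its yaw varies over 220 degrees.
- loose_knob (a joint): turn of the short foot's knob, rad. 0: white pointer towards the red mark, foot as long as the others, stand level. Starts at -1.3 to -0.6. Grows when turned clockwise from above, which drives the foot down 6 mm per rad; beyond 0 the foot is too long and the stand rocks again. Stiff (0.12 N m), stays where it is left; stops at -1.6 and +0.6.
- loose_knob_grip (a point): grip point on the short foot's knob: on its turning axis, 10 mm below its top, about 78 mm above the table (constant: the plate rises, not the knob). The knob is a bar 42 long, 14 thick, 34 mm high on a 40 mm disc whose upper side is 22 mm below this point. The point turns with it: x along the bar to the end with the white pointer, y across the 14 mm. At 0 rad x is the stand's x.
- good_knob (a joint): turn (rad) of the other knob, at (+65, +65) mm of the stand, of the same looks; rightly set: reads 0, its white pointer towards its red mark, and is to stay so.

How it is judged:
At the end, for the whole second after the job is handed in: the loose knob stands within 0.25 rad (14 degrees) of its red mark, and the stand is at rest on the table, level within 0.02 rad (1.1 degrees) (value of joint loose_knob between -0.25 and 0.25 rad and angle between pastry_stand's own z axis and vertical below 0.02 rad and height (world z) of pastry_stand below 0.005 m and linear speed of pastry_stand below 0.02 m/s); the robot touches nothing.
It fails at once if the other knob is turned by more than 0.2 rad (value of joint good_knob above 0.2 rad or value of joint good_knob below -0.2 rad).
It fails at once if the stand is shoved or lifted more than 40 mm from where it stood (distance of pastry_stand from where it was at the start of the episode above 0.04 m).
It also fails if it takes over 29 s, if anything falls off the work surface, if the arm or the gripper's body presses on something with over 40 N, if the wrist force passes 120 N, or if a joint passes its speed limit or range.

## Working session

There is one attempt and no reset: what is moved stays moved. The work goes in short steps, Python scripts to look and compute and a tool call to move; the robot and the scene stay as the last step left them, time stands still between calls to the robot, and variables do not carry over. Pictures are saved under pics/ and viewed, about 8 in all and at most 12, crops included, and the job is handed in when it is done.

Besides the shell and the picture viewer there is one more tool, called as a command line: name --argument value ..., lists and objects as JSON in quotes. apply_moves: Moves the arm, as the interface text tells. Its arguments: {"type":"object","properties":{"rows":{"type":"array"},"gripper":{"type":"number"},"newtons":{"type":"number"}},"required":["rows"]}

```bash
mkdir -p pics; cat > h.py <<'E'
import numpy as np, cv2
from station import r, vision, workorder
def ray(name,uv):
    m=vision.camera_model(name);K=np.array(m["mtx"]);E=np.array(m["extrinsics"]);k=m["k1"]
    d=np.linalg.solve(K,[uv[0],uv[1],1.])[:2];s=d.copy()
    for _ in range(20): s=d/(1+k*(s@s))
    R=E[:3,:3];return -R.T@E[:3,3], R.T@np.array([s[0],s[1],1.])
def onz(name,uv,z):
    o,d=ray(name,uv);return o+d*(z-o[2])/d[2]
def proj(name,p):
    m=vision.camera_model(name);K=np.array(m["mtx"]);E=np.array(m["extrinsics"])
    c=E[:3,:3]@np.array(p)+E[:3,3];s=c[:2]/c[2];s=s*(1+m["k1"]*(s@s));return (K@[s[0],s[1],1])[:2]
E
python3 - <<'E'
from h import *
o=r.observe();print(o["t"],o["tool_pos"],o["tool_rot"],o["width"])
for n in("top","scene"):
    im=vision.read_camera(n);cv2.imwrite(f"pics/{n}0.png",im[...,::-1])
    print(n,ray(n,(256,192)))
a=cv2.imread("pics/top0.png");b=cv2.imread("pics/scene0.png")
E
```

```text
0.0 [ 0.20097772 -0.61741353  0.23022597] [[ 9.50846173e-01  3.09663112e-01 -5.58820200e-04]
 [ 3.09663610e-01 -9.50844256e-01  1.91019370e-03]
 [ 6.01655484e-05 -1.98934665e-03 -9.99998019e-01]] 0.9988533380942501
top (array([0.46786515, 0.138916  , 0.91420159]), array([ 0.15224149,  0.00506622, -0.98838949]))
scene (array([ 1.02865777, -0.41049605,  0.52570492]), array([-0.52293955,  0.67068378, -0.52621682]))
```

View pics/top0.png

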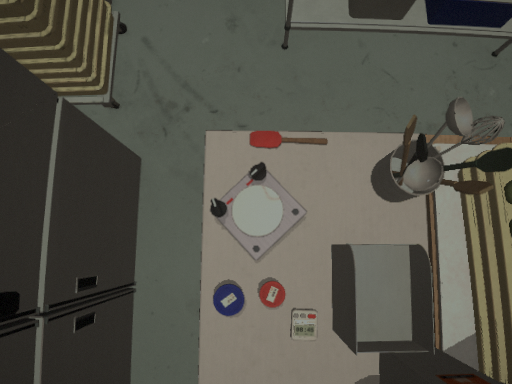

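View pics/scene0.png

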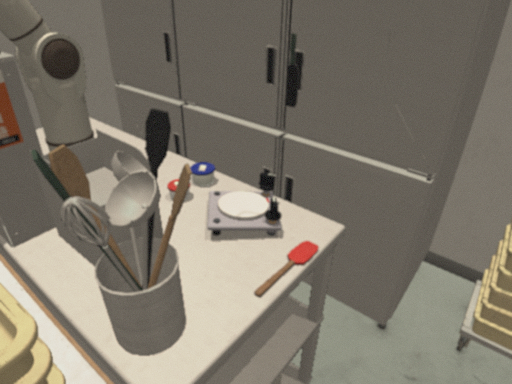

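Top view: the stand is centred near (258,210), with knobs at (258,171) and (219,208). Since +y points up-left, the short foot (-x) is the lower-left knob. I'll zoom in next.

```bash
python3 - <<'E'
from h import *
a=cv2.imread("pics/top0.png")[150:270,195:315];b=cv2.imread("pics/scene0.png")[160:250,195:295]
c=cv2.resize(a,(600,600),interpolation=cv2.INTER_CUBIC);cv2.imwrite("pics/topc.png",c)
print([onz("top",u,.078)for u in((219,205),(258,169))],[onz("top",u,0.04)for u in((258,210),)])
for p in [(0,0),(512,384)]: print(onz("top",p,0))
E
```

```text
[array([0.56515208, 0.2290394 , 0.078     ]), array([0.65174491, 0.13906896, 0.078     ])] [array([0.55832851, 0.13806382, 0.04      ])]
[1.18482209e+00 9.20319324e-01 1.11022302e-16]
[ 0.12197233 -0.51117028  0.        ]
```

View pics/topc.png

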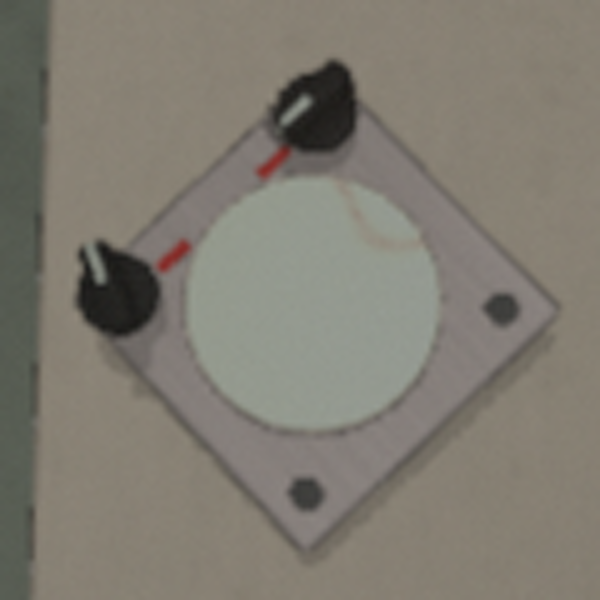

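The loose knob is at crop (118,295). Its white pointer points up-left, about 65-70° counter-clockwise of its red mark. The good knob is at crop (315,110). Next I'll measure both more exactly and check the obstacles on the way: the utensil pot and the grey box.

```bash
python3 - <<'E'
from h import *
T=lambda x,y:(195+(x-2)/5,150+(y-2)/5)
A=onz("top",T(306,494),.036);B=onz("top",T(502,308),.036)
ex=B-A;print("plain feet",A,B,"dist",np.linalg.norm(ex));yaw=np.arctan2(ex[1],ex[0]);print("yaw",np.degrees(yaw))
e=np.array([np.cos(yaw),np.sin(yaw),0]);f=np.array([-e[1],e[0],0])
K=(A+B)/2-.065*e+.13*f;G=K+.13*e;print("loose",K,"good",G,"marble c",onz("top",T(312,304),.046),"c",(A+B)/2+.065*f)
im=cv2.imread("pics/top0.png").astype(int)
for nm,(x0,y0,x1,y1) in dict(loose=(207,195,229,220),good=(247,162,270,182)).items():
    s=im[y0:y1,x0:x1];
    m=(s.min(2)>105)&(s.max(2)-s.min(2)<45)
    # keep component near knob
    n,l,st,ce=cv2.connectedComponentsWithStats(m.astype(np.uint8),connectivity=8)
    for i in range(1,n):
        ys,xs=np.where(l==i);p=np.c_[xs+x0,ys+y0]
        if 3<=len(p)<40:
            w=np.array([onz("top",q,.088) for q in p]);c=w.mean(0);u,sv,vt=np.linalg.svd((w-c)[:,:2])
            print(nm,len(p),p.mean(0),c,"len",np.ptp((w-c)[:,:2]@vt[0]),"dir",np.degrees(np.arctan2(vt[0][1],vt[0][0])))
for q in((92,242),(100,282)):print("ptr",onz("top",T(*q),.088))
for q in((283,122),(308,97)):print("gptr",onz("top",T(*q),.088))
print("proj grip",proj("top",[*K[:2],.088]),proj("scene",[*K[:2],.078]),proj("scene",[*G[:2],.078]))
for q in((332,244),(422,244),(433,352),(357,352),(410,175)):print(q,onz("top",q,0),onz("top",q,.2))
print("tcp",proj("scene",r.observe()["tool_pos"]))
t=cv2.imread("pics/top0.png")[80:384,300:512];s=cv2.imread("pics/scene0.png")[0:380,0:340]
cv2.imwrite("pics/mix.png",np.hstack([cv2.resize(t,(400,574)),cv2.resize(s,(400,574))]))
E
```

```text
plain feet [0.46587749 0.14243669 0.036     ] [0.55665908 0.04765712 0.036     ] dist 0.131242001068875
yaw -46.23426518244646
loose [0.56018967 0.2319107  0.036     ] good [0.65011215 0.13802807 0.036     ] marble c [0.55671451 0.14047207 0.046     ] c [0.5582096  0.14000814 0.036     ]
loose 24 [227.33333333 213.75      ] [0.54402597 0.20832445 0.088     ] len 0.03270751084038997 dir 175.21304006738555
good 34 [267.52941176 165.41176471] [0.65838395 0.11684785 0.088     ] len 0.023798254495195063 dir -164.63674096083676
good 8 [254.  171.5] [0.6434833 0.1483409 0.088    ] len 0.011700072213209073 dir 133.43786927158814
good 33 [267.48484848 177.63636364] [0.62923745 0.11678159 0.088     ] len 0.019860724387807727 dir 171.42987851197668
good 14 [247.78571429 178.78571429] [0.62602932 0.16259284 0.088     ] len 0.012027001952378432 dir -173.20891206462917
ptr [0.58009688 0.24224888 0.088     ]
ptr [0.56156599 0.23803632 0.088     ]
gptr [0.63746254 0.1547987  0.088     ]
gptr [0.64950115 0.14327265 0.088     ]
proj grip [217.24282107 206.62320773] [266.12914975 177.78180147] [272.7242762  205.75661842]
(332, 244) [ 0.47809977 -0.04922805  0.        ] [ 0.47586074 -0.00806775  0.2       ]
(422, 244) [ 0.47850947 -0.28207783  0.        ] [ 0.47618081 -0.18997695  0.2       ]
(433, 352) [ 0.21057899 -0.30057276  0.        ] [ 0.26686552 -0.20442574  0.2       ]
(357, 352) [ 0.21450039 -0.10796274  0.        ] [ 0.26992903 -0.05395304  0.2       ]
(410, 175) [ 0.65793609 -0.25967304  0.        ] [ 0.61635424 -0.17247367  0.2       ]
tcp [-239.64676854  225.66767204]
```

View pics/mix.png

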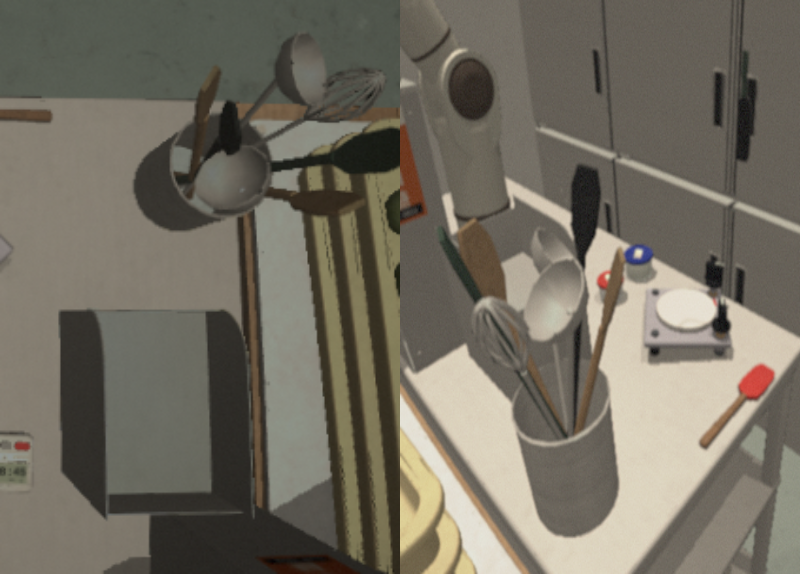

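Mix view: the pot's utensils lean mostly away from the stand. The grey bin lies between the arm and the stand, so I'll get their heights by triangulation.

```bash
python3 - <<'E'
from h import *
def tri(a,b):
    o1,d1=ray("top",a);o2,d2=ray("scene",b)
    t=np.linalg.lstsq(np.c_[d1,-d2],o2-o1,rcond=None)[0];p,q=o1+t[0]*d1,o2+t[1]*d2
    return ((p+q)/2).round(3),np.linalg.norm(p-q).round(3)
for nm,a,b in[("black spat",(421,137),(157,110)),("ladle",(462,112),(135,190)),("wood",(414,118),(186,168)),("brown",(490,187),(65,150)),("whisk",(503,120),(70,200)),("bin corner",(355,244),(90,141))]:print(nm,tri(a,b))
for p in([0,0,.1],[0,0,.4],[.2,-.62,.4],[.48,-.05,0],[.48,-.28,0],[.48,-.05,.2],[.48,-.28,.2],[.48,-.05,.3]):print(p,proj("scene",p).round(),proj("top",p).round())
E
```

```text
black spat (array([ 0.641, -0.127,  0.368]), np.float64(0.012))
ladle (array([ 0.71 , -0.227,  0.315]), np.float64(0.0))
wood (array([ 0.699, -0.141,  0.305]), np.float64(0.0))
brown (array([ 0.573, -0.246,  0.333]), np.float64(0.015))
whisk (array([ 0.693, -0.295,  0.327]), np.float64(0.003))
bin corner (array([ 0.449, -0.089,  0.252]), np.float64(0.108))
[0, 0, 0.1] [ 71. 141.] [320. 466.]
[0, 0, 0.4] [44. 35.] [354. 583.]
[0.2, -0.62, 0.4] [-275.  130.] [698. 396.]
[0.48, -0.05, 0] [163. 242.] [332. 243.]
[0.48, -0.28, 0] [ 67. 302.] [421. 243.]
[0.48, -0.05, 0.2] [151. 165.] [353. 242.]
[0.48, -0.28, 0.2] [ 34. 216.] [465. 242.]
[0.48, -0.05, 0.3] [144. 117.] [368. 241.]
```

```bash
python3 - <<'E'
from h import *
def tri(a,b):
    o1,d1=ray("top",a);o2,d2=ray("scene",b)
    t=np.linalg.lstsq(np.c_[d1,-d2],o2-o1,rcond=None)[0];p,q=o1+t[0]*d1,o2+t[1]*d2
    return ((p+q)/2).round(3),np.linalg.norm(p-q).round(3)
# orange patches in both
for n in("top","scene"):
    h=cv2.cvtColor(cv2.imread(f"pics/{n}0.png"),cv2.COLOR_BGR2HSV)
    m=((h[...,0]<14)&(h[...,1]>150)&(h[...,2]>60)).astype(np.uint8)
    k,l,s,c=cv2.connectedComponentsWithStats(m)
    print(n,[(s[i].tolist()) for i in range(1,k) if s[i][4]>20])
t=cv2.imread("pics/top0.png")[300:384,352:512];s=cv2.imread("pics/scene0.png")[0:260,0:160]
cv2.imwrite("pics/mix2.png",np.hstack([cv2.resize(s,(369,600),interpolation=2),cv2.copyMakeBorder(cv2.resize(t,(420,220),interpolation=2),0,380,0,0,0)]))
E
```

```text
top [[250, 131, 32, 17, 455], [260, 281, 25, 26, 359]]
scene [[0, 83, 23, 65, 589], [169, 181, 7, 10, 45], [289, 242, 28, 22, 402]]
```

View pics/mix2.png

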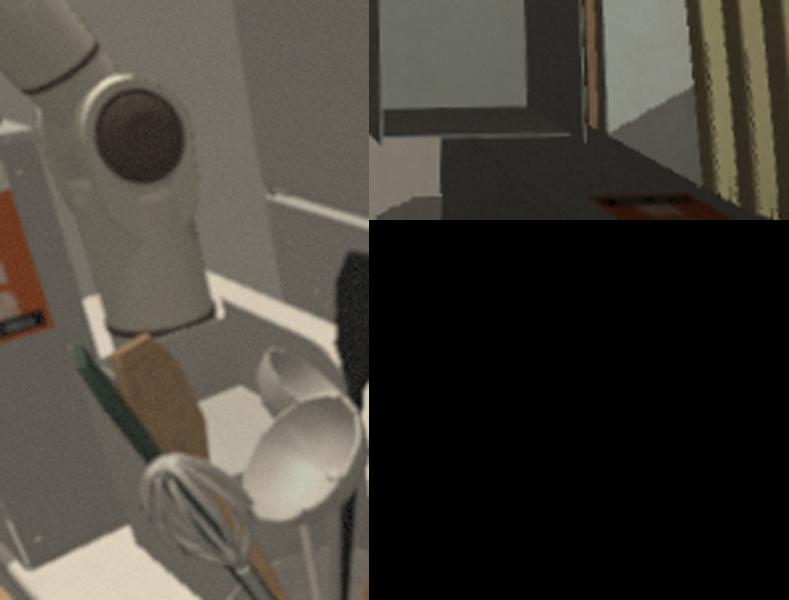

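```bash
python3 - <<'E'
from h import *
def tri(a,b):
    o1,d1=ray("top",a);o2,d2=ray("scene",b)
    t=np.linalg.lstsq(np.c_[d1,-d2],o2-o1,rcond=None)[0];p,q=o1+t[0]*d1,o2+t[1]*d2
    return ((p+q)/2).round(3),np.linalg.norm(p-q).round(3)
f=160/369
S=lambda x,y:(x*f,y*260/600)
T=lambda x,y:(352+(x-369)*160/420,300+y*84/220)
print("poster lower right",tri(T(603,199),S(50,325)))
for v in((440,138),(440,197)):print("panel foot?",[onz("top",T(*v),z).round(3) for z in(0,.2)])
print("scene panel foot right",[onz("scene",S(*q),0).round(3) for q in((25,570),(130,528),(105,350),(250,385),(90,310),(215,275))])
for z in(.2,.25,.3,.4,.5):print(z,[onz("scene",S(*q),z).round(3) for q in((40,115),)])
o,d=ray("scene",S(40,115))
for x in(.1,.15,.2):print(x,o+d*(x-o[0])/d[0])
o,d=ray("scene",S(85,345))
for x in(.1,.15,.2):print(x,o+d*(x-o[0])/d[0])
E
```

```text
poster lower right (array([ 0.235, -0.198,  0.235]), np.float64(0.009))
panel foot? [array([ 0.212, -0.163,  0.   ]), array([ 0.268, -0.097,  0.2  ])]
panel foot? [array([ 0.158, -0.162,  0.   ]), array([ 0.226, -0.096,  0.2  ])]
scene panel foot right [array([ 0.227, -0.287,  0.   ]), array([ 0.241, -0.186,  0.   ]), array([-0.225, -0.006,  0.   ]), array([0.049, 0.075, 0.   ]), array([-0.406,  0.049,  0.   ]), array([-0.396,  0.274,  0.   ])]
0.2 [array([-1.19 ,  0.314,  0.2  ])]
0.25 [array([-0.849,  0.203,  0.25 ])]
0.3 [array([-0.509,  0.092,  0.3  ])]
0.4 [array([ 0.172, -0.131,  0.4  ])]
0.5 [array([ 0.854, -0.353,  0.5  ])]
0.1 [ 0.1        -0.10708528  0.38936004]
0.15 [ 0.15       -0.12342126  0.39670101]
0.2 [ 0.2        -0.13975725  0.40404197]
0.1 [ 0.1        -0.12918386  0.14916615]
0.15 [ 0.15       -0.14433003  0.16943943]
0.2 [ 0.2        -0.1594762   0.18971271]
```

The panel beside the base stands about 0.40 m high and the utensils reach about 0.37 m. I'll go straight up to about 0.53 m first, then cross.

apply_moves --rows '[[[0, 0, -1], [0, 0, 0]], [[0, 0, -1], [0, 0, 0]], [[0, 0, -1], [0, 0, 0]], [[0, 0, -1], [0, 0, 0]], [[0, 0, -1], [0, 0, 0]], [[0, 0, -1], [0, 0, -0.04]], [[0, 0, -1], [0, 0, -0.08]], [[0, 0, -1], [0, 0, -0.12]], [[0, 0, -1], [0, 0, -0.16]], [[0, 0, -1], [0, 0, -0.2]]]' --gripper 0

```text
t: 0.93
tool_pos: [0.201, -0.6176, 0.38]
tool_rot: [[0.585, 0.811, -0.001], [0.811, -0.585, 0.002], [0.001, -0.001, -1.0]]
wrist_force: [-0.1, 0.7, -1.0]
width: 1.002
```

apply_moves --rows '[[[0, 0, -1], [0, 0, -0.04]], [[0, 0, -1], [0, 0, -0.08]], [[0, 0, -1], [0, 0, -0.12]], [[0, 0, -1], [0, 0, -0.16]], [[0, 0, -1], [0, 0, -0.2]], [[0, 0, -1], [0, 0, -0.24]], [[0, 0, -1], [0, 0, -0.28]], [[0, 0, -1], [0, 0, -0.32]], [[0, 0, -1], [0, 0, -0.36]], [[0, 0, -1], [0, 0, -0.4]]]'

```text
t: 1.77
tool_pos: [0.2011, -0.618, 0.5301]
tool_rot: [[-0.585, 0.811, -0.001], [0.811, 0.585, 0.002], [0.002, 0.0, -1.0]]
wrist_force: [0.5, -0.3, 0.0]
width: 1.001
```

```bash
cat >> h.py <<'E'
def rel(target,base=None,hd=None):
    o=r.observe();p,R=np.array(base if base is not None else o["tool_pos"]),np.array(o["tool_rot"])
    return (R.T@(np.array(target)-p)/.15).round(3)
def st():
    o=r.observe();R=np.array(o["tool_rot"]);print("t",o["t"],"p",np.round(o["tool_pos"],4),"hd",np.degrees(np.arctan2(R[1,0],R[0,0])).round(2),"z",R[:,2].round(4),"q",np.round(o["q"],2),"F",np.round(o["wrist_force"],1),"M",np.round(o["wrist_torque"],2),"w",round(o["width"],3))
E
python3 -c "
from h import *
st();print(rel([.32,-.33,.53]))"
```

```text
t 1.7667 p [ 0.2011 -0.618   0.5301] hd 125.83 z [-7.0e-04  1.7e-03 -1.0e+00] q [ 1.67  0.46 -0.79  1.02  0.33  1.77  1.63] F [ 0.5 -0.3  0. ] M [0.04 0.02 0.05] w 1.001
[1.093 1.766 0.003]
```

apply_moves --rows '[[[0.15, 0.25, 0], [0, 0, 0]], [[0.3, 0.5, 0], [0, 0, 0]], [[0.4, 0.65, 0], [0, 0, 0]], [[0.5, 0.8, 0], [0, 0, 0]], [[0.6, 1, 0], [0, 0, 0]], [[0.6, 1, 0], [0, 0, 0]], [[0.6, 1, 0], [0, 0, 0]], [[0.6, 1, 0], [0, 0, 0]], [[0.6, 1, 0], [0, 0, 0]], [[0.6, 1, 0], [0, 0, 0]]]'

```text
t: 2.6
tool_pos: [0.2702, -0.4589, 0.5305]
tool_rot: [[-0.579, 0.816, -0.0], [0.816, 0.579, 0.001], [0.001, 0.001, -1.0]]
wrist_force: [-0.7, -0.7, 0.0]
width: 0.996
```

apply_moves --rows '[[[0.15, 0.25, 0], [0, 0, 0]], [[0.3, 0.5, 0], [0, 0, 0]], [[0.4, 0.65, 0], [0, 0, 0]], [[0.45, 0.8, 0], [0, 0, 0]], [[0.5, 1, 0], [0, 0, 0]], [[0.5, 1, 0], [0, 0, 0]], [[0.5, 1, 0], [0, 0, 0]], [[0.5, 1, 0], [0, 0, 0]], [[0.5, 1, 0], [0, 0, 0]], [[0.5, 1, 0], [0, 0, 0]]]'

```text
t: 3.43
tool_pos: [0.3489, -0.311, 0.531]
tool_rot: [[-0.578, 0.816, 0.0], [0.816, 0.578, 0.001], [0.001, 0.001, -1.0]]
wrist_force: [-0.6, 0.5, 0.3]
width: 1.005
```

```bash
python3 -c "
from h import *
st()"
```

```text
t 3.4333 p [ 0.3489 -0.311   0.531 ] hd 125.31 z [ 1.0e-04  1.1e-03 -1.0e+00] q [ 1.62  0.03 -0.97  1.47  0.03  1.65  1.27] F [-0.6  0.5  0.3] M [0.01 0.03 0.  ] w 1.005
```

apply_moves --rows '[[[0.15, 0.25, 0], [0, 0, 0]], [[0.3, 0.5, 0], [0, 0, 0]], [[0.4, 0.65, 0], [0, 0, 0]], [[0.5, 0.8, 0], [0, 0, 0]], [[0.6, 1, 0], [0, 0, 0]], [[0.6, 1, 0], [0, 0, 0]], [[0.6, 1, 0], [0, 0, 0]], [[0.6, 1, 0], [0, 0, 0]], [[0.6, 1, 0], [0, 0, 0]], [[0.6, 1, 0], [0, 0, 0]]]'

```text
t: 4.27
tool_pos: [0.4193, -0.1509, 0.5311]
tool_rot: [[-0.578, 0.816, -0.0], [0.816, 0.578, 0.001], [0.001, 0.0, -1.0]]
wrist_force: [0.5, 0.6, -0.3]
width: 1.002
```

apply_moves --rows '[[[0.15, 0.25, 0], [0, 0, 0]], [[0.3, 0.5, 0], [0, 0, 0]], [[0.4, 0.65, 0], [0, 0, 0]], [[0.5, 0.8, 0], [0, 0, 0]], [[0.6, 1, 0], [0, 0, 0]], [[0.6, 1, 0], [0, 0, 0]], [[0.6, 1, 0], [0, 0, 0]], [[0.6, 1, 0], [0, 0, 0]], [[0.6, 1, 0], [0, 0, 0]], [[0.6, 1, 0], [0, 0, 0]]]'

```text
t: 5.1
tool_pos: [0.4897, 0.0084, 0.5313]
tool_rot: [[-0.576, 0.817, -0.0], [0.817, 0.576, -0.001], [-0.001, -0.001, -1.0]]
wrist_force: [-0.4, -0.4, 0.3]
width: 0.996
```

```bash
python3 -c "
from h import *
st();print(rel([.56,.235,.43]))"
```

```text
t 5.1 p [0.4897 0.0084 0.5313] hd 125.18 z [-1.e-04 -9.e-04 -1.e+00] q [ 1.08  0.19 -1.35  1.42  0.19  1.68  0.37] F [-0.4 -0.4  0.3] M [0.03 0.01 0.01] w 0.996
[0.965 1.254 0.674]
```

apply_moves --rows '[[[0.15, 0.17, 0.1], [0, 0, -0.038]], [[0.3, 0.34, 0.2], [0, 0, -0.076]], [[0.45, 0.5, 0.3], [0, 0, -0.114]], [[0.6, 0.67, 0.45], [0, 0, -0.152]], [[0.75, 0.84, 0.6], [0, 0, -0.19]], [[0.95, 1, 0.8], [0, 0, -0.228]], [[0.95, 1, 1], [0, 0, -0.266]], [[0.95, 1, 1], [0, 0, -0.304]], [[0.95, 1, 1], [0, 0, -0.342]], [[0.95, 1, 1], [0, 0, -0.38]]]'

```text
t: 5.93
tool_pos: [0.5299, 0.2117, 0.3806]
tool_rot: [[-0.97, -0.242, -0.001], [-0.242, 0.97, -0.001], [0.001, -0.001, -1.0]]
wrist_force: [0.0, 0.2, 0.5]
width: 1.0
```

```bash
python3 - <<'E'
from h import *
st()
im=vision.read_camera("top");cv2.imwrite("pics/top1.png",im[...,::-1])
s=vision.read_camera("scene");cv2.imwrite("pics/scene1.png",s[...,::-1])
t0=cv2.imread("pics/top0.png")[185:225,200:240];b=s[150:240,195:295,::-1]
cv2.imwrite("pics/m3.png",np.hstack([cv2.resize(t0,(380,380),interpolation=2),cv2.resize(b,(420,380),interpolation=2)]))
E
```

```text
t 5.9333 p [0.5299 0.2117 0.3806] hd -166.01 z [-8.0e-04 -1.3e-03 -1.0e+00] q [ 0.53  0.59 -1.44  1.54  0.58  1.53  0.9 ] F [0.  0.2 0.5] M [-0.02 -0.06 -0.01] w 1.0
```

View pics/m3.png

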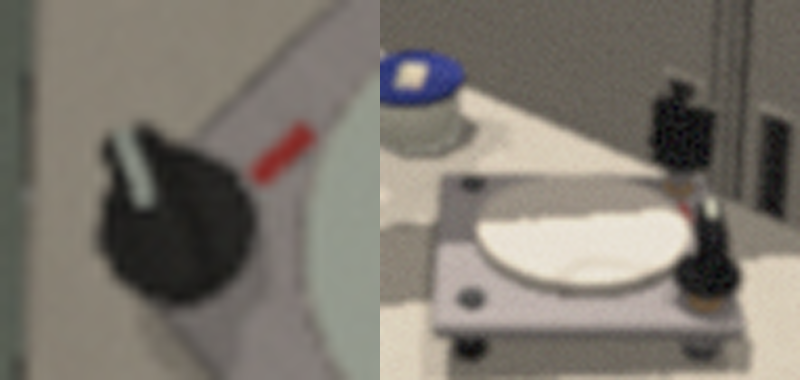

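Left half: the pointer runs from (150,203) to (122,133) and the knob's disc is centred near (180,228). Right half: the loose knob's bar stands upright, with the bar seen broadside.

```bash
python3 - <<'E'
from h import *
T=lambda x,y:(200+x/9.5-.5,185+y/9.5-.5)
D=onz("top",T(180,228),.056);print("disc",D)
a,b=[onz("top",T(*q),.088) for q in((150,203),(122,133))]
print(a,b,"dir",np.degrees(np.arctan2(*(b-a)[1::-1])),"len",np.linalg.norm(b-a))
for c in ([.561,.2335],[.561,.2355],[.560,.237]):
    v=b[:2]-c;print(c,np.degrees(np.arctan2(v[1],v[0])),np.linalg.norm(v))
# red mark line through knob
for q in((255,180),(313,128)):print("mark",onz("top",T(*q),.031))
# bar in current scene: dark pixels
s=cv2.imread("pics/scene1.png")
f=lambda x,y:(195+(x-380)/4.2-.5,150+y/4.222-.5)
print("scene good ptr/loose bar top", onz("scene",f(682,88),.088),onz("scene",f(712,205),.088))
print([proj("scene",p) for p in([.561,.236,.088],[.65,.138,.088])], f(682,88),f(712,205))
E
```

```text
disc [0.55929183 0.23251548 0.056     ]
[0.56188746 0.23645624 0.088     ] [0.57891673 0.24373638 0.088     ] dir 23.14707765421778 len 0.01852016067982406
[0.561, 0.2335] 29.740672136850424 0.020634742469716888
[0.561, 0.2355] 24.68841134993841 0.019719205478626364
[0.56, 0.237] 19.601182709074628 0.02008037268143713
mark [0.57465576 0.21611885 0.031     ]
mark [0.58840419 0.20136588 0.031     ]
scene good ptr/loose bar top [0.54711829 0.24987022 0.088     ] [0.64123724 0.15267235 0.088     ]
[array([267.45305124, 173.92244493]), array([272.85941528, 202.08342149])] (266.4047619047619, 170.34320227380388) (273.54761904761904, 198.05518711511132)
```

```bash
cat >> h.py <<'E'
from scipy.spatial.transform import Rotation as Ro
def pose(G,hd,tilt,back=0):
    u=np.array([.021,1,0])*np.sin(tilt);u[2]=np.cos(tilt);u/=np.linalg.norm(u)
    z=-u;x=np.array([np.cos(np.radians(hd)),np.sin(np.radians(hd)),0]);x-=z*(x@z);x/=np.linalg.norm(x)
    R=np.c_[x,np.cross(z,x),z];return np.array(G)+(.019-back)*z,R
def cmd(P,R,P0=None,R0=None):
    o=r.observe();P0=np.array(o["tool_pos"]) if P0 is None else P0;R0=np.array(o["tool_rot"]) if R0 is None else R0
    return (R0.T@(P-P0)/.15).round(4),(Ro.from_matrix(R0.T@R).as_rotvec()/np.pi).round(4)
G0=[.559,.2353,.080];G1=[.559,.229,.080];TL=.073
E
python3 - <<'E'
from h import *
a=pose(G0,-160,TL,.16);b=pose(G0,-160,TL,.03);c=pose(G0,-160,TL)
print(cmd(*a));print(cmd(*b,*a));print(cmd(*c,*b))
E
```

```text
(array([-0.2421,  0.1736,  1.0686]), array([ 0.0221,  0.007 , -0.0347]))
(array([-0.    , -0.    ,  0.8667]), array([0., 0., 0.]))
(array([0. , 0. , 0.2]), array([0., 0., 0.]))
```

apply_moves --rows '[[[-0.1, 0.07, 0.2], [0.007, 0.002, -0.01]], [[-0.2, 0.14, 0.4], [0.015, 0.005, -0.02]], [[-0.242, 0.174, 0.6], [0.0221, 0.007, -0.0347]], [[-0.242, 0.174, 0.8], [0.0221, 0.007, -0.0347]], [[-0.242, 0.174, 1], [0.0221, 0.007, -0.0347]], [[-0.242, 0.174, 1], [0.0221, 0.007, -0.0347]], [[-0.242, 0.174, 1], [0.0221, 0.007, -0.0347]], [[-0.242, 0.174, 1], [0.0221, 0.007, -0.0347]], [[-0.242, 0.174, 1], [0.0221, 0.007, -0.0347]], [[-0.242, 0.174, 1], [0.0221, 0.007, -0.0347]]]'

```text
t: 6.87
tool_pos: [0.5593, 0.2485, 0.2337]
tool_rot: [[-0.94, -0.342, 0.002], [-0.341, 0.937, -0.071], [0.022, -0.068, -0.997]]
wrist_force: [-0.1, -0.3, 0.4]
width: 1.004
```

```bash
python3 - <<'E'
from h import *
st()
print(cmd(*pose(G0,-160,TL,.03)));print(cmd(*pose(G0,-160,TL)))
E
```

```text
t 6.8667 p [0.5593 0.2485 0.2337] hd -160.03 z [ 0.0023 -0.0714 -0.9974] q [ 0.31  0.76 -1.26  1.61  0.78  1.39  0.85] F [-0.1 -0.3  0.4] M [ 0.05 -0.    0.01] w 1.004
(array([ 0.0086, -0.0122,  0.9548]), array([0.0001, 0.0013, 0.0003]))
(array([ 0.0094, -0.0123,  1.1548]), array([0.0001, 0.0013, 0.0003]))
```

apply_moves --rows '[[[0, 0, 0.15], [0, 0, 0]], [[0.005, -0.005, 0.3], [0, 0.001, 0]], [[0.009, -0.012, 0.45], [0, 0.001, 0]], [[0.009, -0.012, 0.6], [0, 0.001, 0]], [[0.009, -0.012, 0.7], [0, 0.001, 0]], [[0.009, -0.012, 0.8], [0, 0.001, 0]], [[0.009, -0.012, 0.88], [0, 0.001, 0]], [[0.009, -0.012, 0.955], [0, 0.001, 0]], [[0.009, -0.012, 0.955], [0, 0.001, 0]], [[0.009, -0.012, 0.955], [0, 0.001, 0]]]'

```text
t: 7.7
tool_pos: [0.5574, 0.2358, 0.0885]
tool_rot: [[-0.939, -0.344, -0.004], [-0.343, 0.937, -0.074], [0.029, -0.068, -0.997]]
wrist_force: [-0.7, -0.7, 0.9]
width: 0.996
```

```bash
python3 - <<'E'
from h import *
st();print(cmd(*pose(G0,-160,TL)))
s=vision.read_camera("scene")[110:240,195:325,::-1];t=vision.read_camera("top")[150:250,180:280,::-1]
cv2.imwrite("pics/m4.png",np.hstack([cv2.resize(t,(400,400),interpolation=2),cv2.resize(s,(400,400),interpolation=2)]))
E
```

```text
t 7.7 p [0.5574 0.2358 0.0885] hd -159.94 z [-0.004  -0.0737 -0.9973] q [ 0.26  0.91 -1.12  1.73  0.93  1.19  0.76] F [-0.7 -0.7  0.9] M [ 0.06 -0.05 -0.08] w 0.996
(array([-0.0106, -0.0028,  0.1836]), array([ 0.    , -0.0008,  0.0009]))
```

View pics/m4.png

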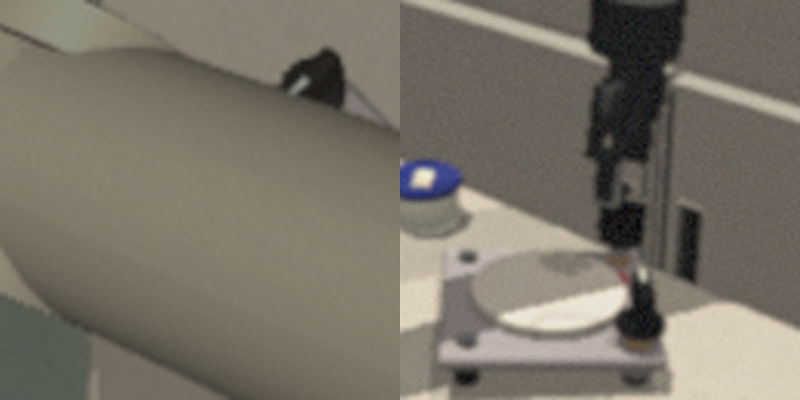

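The scene view shows the fingers straddling the loose knob. The top view is blocked by the arm. I'll go down and then close.

apply_moves --rows '[[[-0.01, -0.003, 0.05], [0, -0.001, 0.001]], [[-0.01, -0.003, 0.1], [0, -0.001, 0.001]], [[-0.01, -0.003, 0.14], [0, -0.001, 0.001]], [[-0.01, -0.003, 0.183], [0, -0.001, 0.001]], [[-0.01, -0.003, 0.183], [0, -0.001, 0.001]], [[-0.01, -0.003, 0.183], [0, -0.001, 0.001]], [[-0.01, -0.003, 0.183], [0, -0.001, 0.001]], [[-0.01, -0.003, 0.183], [0, -0.001, 0.001]], [[-0.01, -0.003, 0.183], [0, -0.001, 0.001]], [[-0.01, -0.003, 0.183], [0, -0.001, 0.001]]]'

```text
t: 8.63
tool_pos: [0.5591, 0.2338, 0.0615]
tool_rot: [[-0.94, -0.341, -0.0], [-0.34, 0.938, -0.073], [0.025, -0.068, -0.997]]
wrist_force: [-0.6, 0.6, 0.9]
width: 1.004
```

apply_moves --rows '[[[0, 0, 0], [0, 0, 0]], [[0, 0, 0], [0, 0, 0]], [[0, 0, 0], [0, 0, 0]], [[0, 0, 0], [0, 0, 0]], [[0, 0, 0], [0, 0, 0]], [[0, 0, 0], [0, 0, 0]], [[0, 0, 0], [0, 0, 0]], [[0, 0, 0], [0, 0, 0]], [[0, 0, 0], [0, 0, 0]], [[0, 0, 0], [0, 0, 0]]]' --gripper 1 --newtons 40

```text
t: 9.47
tool_pos: [0.5588, 0.234, 0.0613]
tool_rot: [[-0.94, -0.341, -0.001], [-0.34, 0.937, -0.072], [0.025, -0.068, -0.997]]
wrist_force: [0.1, 0.5, 1.1]
width: 0.156
```

```bash
python3 - <<'E'
from h import *
st();o=r.observe();P0,R0=np.array(o["tool_pos"]),np.array(o["tool_rot"])
for k in range(1,11):
    h=-160-6.62*k; f=k/10
    G=np.array(G0)*(1-f)+np.array(G1)*f
    print(k,*cmd(*pose(G,h,TL*(1-f)),P0,R0))
E
```

```text
t 9.4667 p [0.5588 0.234  0.0613] hd -160.09 z [-7.000e-04 -7.230e-02 -9.974e-01] q [ 0.25  0.94 -1.09  1.74  0.97  1.16  0.74] F [0.1 0.5 1.1] M [0.3  0.12 0.08] w 0.156
1 [ 0.0005 -0.0041  0.0022] [-0.0021 -0.0004  0.0367]
2 [ 0.0016 -0.0072  0.0025] [-0.0044 -0.0009  0.0734]
3 [ 0.0027 -0.0102  0.0028] [-0.0067 -0.0011  0.1101]
4 [ 0.0038 -0.0133  0.003 ] [-0.0091 -0.001   0.1468]
5 [ 0.0049 -0.0164  0.0033] [-0.0116 -0.0007  0.1836]
6 [ 0.006  -0.0195  0.0036] [-1.400e-02 -1.000e-04  2.203e-01]
7 [ 0.0071 -0.0225  0.0038] [-0.0165  0.0008  0.2571]
8 [ 0.0082 -0.0256  0.0041] [-0.019   0.002   0.2939]
9 [ 0.0093 -0.0287  0.0043] [-0.0214  0.0035  0.3306]
10 [ 0.0104 -0.0318  0.0046] [-0.0238  0.0053  0.3674]
```

apply_moves --rows '[[[0, -0.002, 0.001], [-0.001, 0, 0.018]], [[0, -0.004, 0.002], [-0.002, 0, 0.037]], [[0.001, -0.006, 0.002], [-0.003, -0.001, 0.055]], [[0.002, -0.007, 0.002], [-0.004, -0.001, 0.073]], [[0.002, -0.009, 0.003], [-0.006, -0.001, 0.092]], [[0.003, -0.01, 0.003], [-0.007, -0.001, 0.11]], [[0.003, -0.012, 0.003], [-0.008, -0.001, 0.128]], [[0.004, -0.013, 0.003], [-0.009, -0.001, 0.147]], [[0.004, -0.015, 0.003], [-0.01, -0.001, 0.165]], [[0.005, -0.016, 0.003], [-0.012, -0.001, 0.184]]]'

```text
t: 10.3
tool_pos: [0.5588, 0.2321, 0.0611]
tool_rot: [[-0.973, 0.23, 0.0], [0.23, 0.973, -0.034], [-0.008, -0.033, -0.999]]
wrist_force: [-1.5, 2.3, 0.0]
width: 0.159
```

```bash
python3 - <<'E'
from h import *
st()
for f in(.6,.7,.8,.9,1):
    G=np.array(G0)*(1-f)+np.array(G1)*f
    print(f,*cmd(*pose(G,-160-66.2*f,TL*(1-f))))
s=vision.read_camera("scene");cv2.imwrite("pics/scene2.png",s[...,::-1])
E
```

```text
t 10.3 p [0.5588 0.2321 0.0611] hd 166.72 z [ 2.000e-04 -3.410e-02 -9.994e-01] q [ 0.24  0.87 -1.02  1.76  0.88  1.06  0.22] F [-1.5  2.3  0. ] M [0.38 0.17 0.08] w 0.159
0.6 [-0.0033 -0.0073  0.0008] [-0.0014  0.0007  0.0357]
0.7 [-0.004  -0.0105  0.0009] [-0.0036  0.0015  0.0725]
0.8 [-0.0048 -0.0137  0.0011] [-0.0057  0.0026  0.1093]
0.9 [-0.0056 -0.0169  0.0012] [-0.0077  0.0039  0.1461]
1 [-0.0064 -0.02    0.0013] [-0.0095  0.0055  0.1828]
```

apply_moves --rows '[[[-0.002, -0.004, 0], [0, 0, 0.018]], [[-0.003, -0.007, 0.001], [-0.001, 0.001, 0.036]], [[-0.004, -0.009, 0.001], [-0.002, 0.001, 0.055]], [[-0.004, -0.011, 0.001], [-0.004, 0.001, 0.073]], [[-0.004, -0.012, 0.001], [-0.005, 0.002, 0.091]], [[-0.005, -0.014, 0.001], [-0.006, 0.003, 0.11]], [[-0.005, -0.015, 0.001], [-0.007, 0.003, 0.128]], [[-0.006, -0.017, 0.001], [-0.008, 0.004, 0.146]], [[-0.006, -0.019, 0.001], [-0.009, 0.005, 0.165]], [[-0.006, -0.02, 0.001], [-0.01, 0.005, 0.183]]]'

```text
t: 11.18
tool_pos: [0.5589, 0.2302, 0.0609]
tool_rot: [[-0.693, 0.721, 0.002], [0.721, 0.693, 0.003], [0.001, 0.003, -1.0]]
wrist_force: [1.2, 5.7, -4.9]
width: 0.156
```

apply_moves --rows '[[[0, 0, 0], [0, 0, 0]], [[0, 0, 0], [0, 0, 0]], [[0, 0, 0], [0, 0, 0]], [[0, 0, 0], [0, 0, 0]], [[0, 0, 0], [0, 0, 0]], [[0, 0, 0], [0, 0, 0]], [[0, 0, 0], [0, 0, 0]], [[0, 0, 0], [0, 0, 0]], [[0, 0, 0], [0, 0, 0]], [[0, 0, 0], [0, 0, 0]]]' --gripper 0

```text
t: 12.02
tool_pos: [0.5593, 0.228, 0.0609]
tool_rot: [[-0.693, 0.721, 0.002], [0.721, 0.693, -0.001], [-0.002, 0.001, -1.0]]
wrist_force: [-0.6, 0.0, 0.5]
width: 1.002
```

```bash
python3 -c "
from h import *
st()"
```

```text
t 12.0167 p [0.5593 0.228  0.0609] hd 133.88 z [ 0.0021 -0.001  -1.    ] q [ 0.22  0.81 -0.93  1.78  0.78  0.97 -0.27] F [-0.6  0.   0.5] M [ 0.   -0.01 -0.03] w 1.002
```

apply_moves --rows '[[[0, 0, -0.1], [0, 0, 0]], [[0, 0, -0.25], [0, 0, 0]], [[0, 0, -0.45], [0, 0, 0]], [[0, 0, -0.7], [0, 0, 0]], [[0, 0, -0.95], [0, 0, 0]], [[0, 0, -1], [0, 0, 0]], [[0, -0.2, -1], [0, 0, 0]], [[-0.1, -0.4, -1], [0, 0, 0]], [[-0.2, -0.6, -1], [0, 0, 0]], [[-0.3, -0.8, -1], [0, 0, 0]]]'

```text
t: 12.85
tool_pos: [0.5028, 0.1121, 0.2118]
tool_rot: [[-0.695, 0.719, 0.003], [0.719, 0.695, -0.002], [-0.003, 0.001, -1.0]]
wrist_force: [0.4, -1.5, 0.4]
width: 1.003
```

apply_moves --rows '[[[0, -0.1, -0.2], [0, 0, 0]], [[0, -0.2, -0.4], [0, 0, 0]], [[-0.1, -0.4, -0.6], [0, 0, 0]], [[-0.1, -0.6, -0.8], [0, 0, 0]], [[-0.2, -0.8, -1], [0, 0, 0]], [[-0.3, -1, -1], [0, 0, 0]], [[-0.3, -1, -1], [0, 0, 0]], [[-0.3, -1, -1], [0, 0, 0]], [[-0.3, -1, -1], [0, 0, 0]], [[-0.3, -1, -1], [0, 0, 0]]]'

```text
t: 13.68
tool_pos: [0.4263, -0.024, 0.3611]
tool_rot: [[-0.691, 0.722, 0.002], [0.722, 0.691, -0.004], [-0.005, -0.002, -1.0]]
wrist_force: [0.7, -0.2, 0.2]
width: 1.001
```

```bash
python3 - <<'E'
from h import *
st()
s0=vision.read_camera("scene")[:,:,::-1];t0=vision.read_camera("top")[:,:,::-1]
cv2.imwrite("pics/t5.png",t0);cv2.imwrite("pics/s5.png",s0)
cv2.imwrite("pics/m5.png",np.hstack([cv2.resize(t0[150:270,195:315],(400,400),interpolation=2),cv2.resize(s0[160:250,195:295],(400,400),interpolation=2)]))
E
```

```text
t 13.6833 p [ 0.4263 -0.024   0.3611] hd 133.74 z [ 0.002  -0.0045 -1.    ] q [ 1.47 -0.11 -1.36  1.88 -0.11  1.29  0.91] F [ 0.7 -0.2  0.2] M [ 0.03 -0.01  0.01] w 1.001
```

View pics/m5.png

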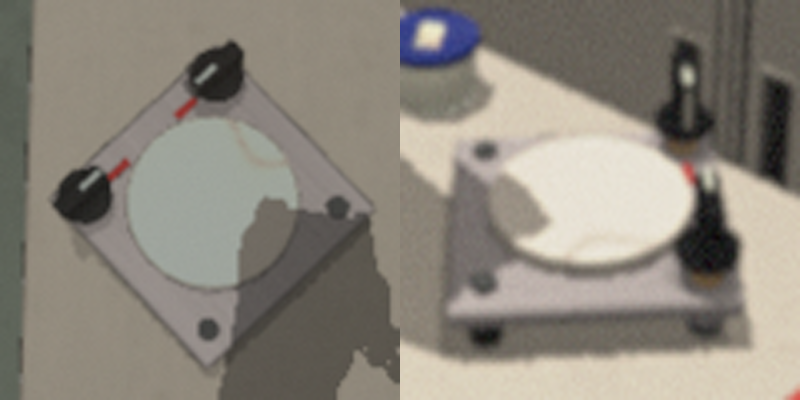

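The loose pointer at (93,178) in the left half is now in line with its red mark. I'll check the angle numerically before handing in.

```bash
python3 - <<'E'
from h import *
im=cv2.imread("pics/t5.png").astype(np.uint8)
T=lambda x,y:(195+x*.3,150+y*.3)
def line(m,z):
    ys,xs=np.where(m>0);w=m[ys,xs].astype(float)
    p=np.array([onz("top",q,z)[:2] for q in np.c_[xs,ys]]);c=np.average(p,axis=0,weights=w)
    v=np.linalg.eigh(((p-c).T*w)@(p-c))[1][:,1];return c,np.degrees(np.arctan(v[1]/v[0])),len(xs)
g=im.min(2).astype(int)
for nm,(cx,cy) in dict(loose=(92,180),good=(206,74)).items():
    u,v=T(cx,cy);m=np.zeros(g.shape);a,b,c,d=int(v-5),int(v+6),int(u-5),int(u+6)
    t=(g[a:b,c:d]>75).astype(np.uint8);n,l,s,ce=cv2.connectedComponentsWithStats(t,connectivity=8)
    i=l[5,5] or 1+np.argmin(np.linalg.norm(ce[1:]-5,axis=1))
    m[a:b,c:d]=np.where(l==i,g[a:b,c:d]-60,0);print(nm,line(m,.088))
red=np.clip(im[...,2].astype(int)-im[...,1]-40,0,None)
for nm,(cx,cy) in dict(loosemark=(120,171),goodmark=(187,107)).items():
    u,v=map(int,T(cx,cy));m=np.zeros(g.shape);m[v-5:v+6,u-5:u+6]=red[v-5:v+6,u-5:u+6];print(nm,line(m,.035))
A,B=onz("top",T(208,329),.036),onz("top",T(337,207),.036);print("yaw",np.degrees(np.arctan2(*(B-A)[1::-1])),"marble",onz("top",T(213,202),.046))
E
```

```text
loose (array([0.57265558, 0.22065359]), np.float64(-66.85357393982254), 39)
good (array([0.6431745 , 0.14267904]), np.float64(-46.17258882511351), 18)
loosemark (array([0.58157417, 0.20669772]), np.float64(-46.549485888749196), 22)
goodmark (array([0.62792963, 0.15804245]), np.float64(-47.06756781068323), 22)
yaw -46.35532695230039 marble [0.55627549 0.13588459 0.046     ]
```

The loose mask picked up 39 pixels, so some plate is in it. I'll tighten it.

```bash
python3 - <<'E'
from h import *
im=cv2.imread("pics/t5.png");g=im.min(2).astype(int)
print(g[196:212,214:236])
E
```

```text
[[128 128 126 127 125 124 125 126 116 100 109 127 134 132 131 130 130 131
  127 128 131 133]
 [128 128 126 126 125 126 126 117 101 111 131 133 133 134 132 131 132 118
   98 116 132 129]
 [126 127 126 125 125 125 120 106 113 129 134 133 132 133 134 131 123  87
   52  88 121 119]
 [126 125 127 125 124 119 105 100 104 106 115 127 133 133 134 121  92  59
   51  68 106 124]
 [127 127 117 107 106  87  84  79  47  54  85 111 128 133 120  86  54  48
   72 103 114 137]
 [127 115  83  60  52  36  31  34  53 104 114  95 105 112  85  52  48  71
  107 127 128 144]
 [114  79  42  38  36  31  29  52 101 135 121  72  58  60  49  52  62 102
  128 131 137 149]
 [ 76  38  38  38  32  34  54 102 135 121  72  36  32  39  50  85 105 124
  133 125 140 155]
 [ 41  37  35  33  35  70 108 130 117  71  38  32  31  33  82 120 133 132
  134 122 140 155]
 [ 38  36  30  34  55 114 134 108  61  34  35  27  30  35 106 133 132 133
  130 131 148 155]
 [ 33  33  32  36  61 112 106  56  36  33  28  28  29  33 104 132 133 133
  126 137 152 156]
 [ 33  32  35  37  37  61  56  34  30  31  31  32  36  32  90 123 131 133
  129 141 154 156]
 [ 34  35  39  37  40  38  34  31  28  27  32  36  35  35  69 115 130 131
  123 138 154 156]
 [ 37  36  36  34  36  34  32  28  30  31  33  37  34  35  70 117 133 132
  123 138 154 156]
 [ 36  37  38  38  34  31  29  26  32  33  35  38  38  36  78 119 131 132
  123 140 154 155]
 [ 34  38  39  34  30  24  29  31  34  32  36  39  39  38  90 120 130 133
  121 137 155 156]]
```

```bash
python3 - <<'E'
from h import *
a,b=onz("top",(219.8,205),.088),onz("top",(223.7,201),.088);print(np.degrees(np.arctan2(*(b-a)[1::-1])))
st();print(workorder.job_done())
E
```

```text
-43.07202095243517
t 13.7833 p [ 0.4264 -0.022   0.3607] hd 134.03 z [ 1.5e-03 -6.0e-04 -1.0e+00] q [ 1.47 -0.11 -1.36  1.88 -0.11  1.29  0.91] F [-0.3 -0.1 -0.2] M [0.04 0.01 0.  ] w 1.005
the job is handed in; nothing more can be done
None
```

I turned the short foot's knob about 66° clockwise in one grip until its pointer was back at the red mark. I then let go, backed the arm away and handed the job in at 13.8 s of the 29 s allowed.

- **Loose knob:** the last picture puts its pointer at about -43° and its red mark at -46.5°. That is roughly 3° (0.06 rad) off, within the 14° allowed.
- **Good knob:** its pointer is at -46.2° and its mark at -47.1°, so it was not disturbed.
- **Stand position:** its yaw changed by about 0.1°. The marble's centre moved about 5 mm, mostly from the lean coming out.
- **Forces:** the readings I took while turning stayed under about 8 N, and nothing touches the arm now.
- **Level:** I did not measure this directly. I infer it from the knob angle and from the last pictures, where the stand looks level.
- **One failed check:** my first automatic pointer reading (-67°) was wrong because its mask also picked up plate pixels. I replaced it with a reading taken from the pixel values along the pointer.

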